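# Clamp the chopping board with the lift-and-turn lever

## Robot

A 7-joint arm with a two-finger parallel gripper is mounted at the origin on a cart in front of the work surface, level with it; the furniture and walls round the work are solid. World frame = base frame: x ahead of the robot, y to its left, z up, the work surface at z = 0. Lengths are in m, angles in rad, forces in N, time in s.
With the tool pointing down it reaches from about 0.4 to 0.925 m from the base axis. Payload 5.6 kg.
Tool frame: the origin (TCP) lies at the very end of the fingers, on their centre line; the grasp point (between the pads) lies 19 mm behind it; z points along the fingers, y is the line along which they close (so a half turn about z gives the same grasp; the last joint's range is limited). The gripper opens to 85 mm and grips with 20 to 120 N. Pads are 22 mm wide; open, the fingers measure 114 mm over their backs; the gripper's body (76 mm by 85 mm) begins 54 mm behind the grasp point. The pads swing forward as they close: fully open they stand 13 mm farther back than shut.
Start: joints at [-1.169, 0.468, -0.012, 1.603, 0.006, 1.071, -0.056], TCP at [0.28, 0.587, 0.231] pointing down, gripper open.
Joint ranges: [-2.53, 2.53], [-0.31, 2.02], [-1.57, 1.55], [0.28, 2.44], [-1.29, 4.43], [0.15, 1.84], [-2.92, 2.92]. Speed limits (rad/s): [2.57, 2.57, 3.14, 3.14, 3.14, 3.14, 3.14].

## Interface

Orientations are given as a rotation vector (axis times angle).
In Python, from workcell import monitor, viewer, sign_off gives the robot as it stands.
- The arm moves only by the tool carry_out, never from a script. Its argument "deltas" is a list of rows, each a list of 5 numbers: the shift along the tool's x, y, z in units of 30 mm (1.0 is 30 mm), then the turn about the tool's z in units of 6 degrees (1.0 is 6 degrees), then the opening, from 0 (shut) to 1 (fully open). A call has 1 to 8 rows; each row is the pose to reach, as a shift and turn from the pose commanded when the call began, along the tool's axes at that moment; what a row does not reach only later rows make up. A row lasts 1/12 s, in which the tool goes at most 41.7 mm and 7.16 degrees, less where a joint would pass 70% of its speed; a pose out of reach is approached as far as the arm can. A call with a gripper value outside its range is refused whole. The fingers move at their own pace and stop on an object; "grip_force" is the grip in N (left out, the last holds). Time passes only in rows, so rows that repeat a pose let the fingers close. It gives the time, the measured TCP pose, the force, the opening and the grip force at its end, in the units of the state.
- monitor.get_obs(): the state, without advancing time (a new reading comes with each control period).
- viewer.capture(name): name is "scene" or "top" or "wrist"; returns a dict with "image" (480x640x3 uint8, blue, green, red), "vfov" (degrees; the focal length in pixels is half the picture's height over the tangent of half this angle, whatever the lens; pixels are square), "cx", "cy" (the principal point, pixels), "extrinsics" (4x4, takes a point from world to camera coordinates). Camera axes: x right, y down, z forward; pixel columns grow to the right and rows downward; lengths in m; the calibration is good to about 2 mm. A picture is of the moment at which its call begins. There is no depth.
- sign_off(): hands the job in; it is judged then, once.
The state is a dict: "time_s": time; "q": joint angles; "qvel": joint speeds; "joint_torque": joint torques, N m; "tool_pos": TCP position; "tool_rot": TCP orientation; "wrist_force": force on the tool from outside, world axes, zero at the start; "torque": the same for the moment, N m; "grip_width": opening from 0.0 (shut) to 1.0 (fully open); "grip_force": force on a finger pad.
Only numpy, scipy, OpenCV 4.12 (cv2) and the standard library are available. Lean on these libraries where they do the work, as an engineer would, in place of code of your own. Each camera call takes 0.05 s, during which the arm holds its last target. There are 200 camera calls.

## Task

Clamp the chopping board down: turn the black lever of the worktop clamp clockwise, and whenever it comes near its stop lift it off its serrations, swing it back, let it drop into the teeth again and go on turning. Stop when the foot presses firmly on the board, which is when turning the lever takes about 11 N at its grip; do not overtighten it. Leave the lever down in its teeth and let go of it, with the board and everything round it where it was.

Things in the scene. Friction and masses are not known exactly. Their poses are not given: they have to be found in the camera images.
- clamp: aluminium C-arm clamp screwed to the worktop behind the board; origin on the vertical axis of its screw, about level with the worktop (0 to 3 mm over it); -x runs from the axis over the board towards the robot, +x to its column (40 to 68 mm behind the axis, 66 mm high). Two stop pins (42 mm from the axis, up to 110 mm high) limit the lever's swing to 0.7 rad either side of the clamp's -x.
- hub (a point): on the clamp's axis at the height of the teeth (78 mm over its origin): steel hub, 58 mm across, with 12 rounded serrations 30 degrees apart, under the lever. In its teeth the lever carries the hub both ways (0.04 rad of play). Clockwise from above (lever from the robot's right to its left) moves the foot down 5 mm per rad; anticlockwise loosens it. The hub stays where it is left.
- lever (a joint): lift of the black lever along the clamp's axis, m: 0 = fully down in the teeth, about 0.0045 = teeth just clear, 0.012 = top; lifted it swings freely. A spring and its weight press it down with 4 N (6 N at the top). It may stand crown on crown on the teeth (2 to 4.5 mm lift); a small swing then lets it drop in.
- grip (a point): middle of the lever's upright round grip, which spins freely on its pin, 85 mm from the clamp's axis, 122 mm over its origin with the lever down; 18 mm in diameter, straight 21 mm up and down from here, 25 mm ball on top (37 mm over here), lever arm 31 mm below. Turning in the teeth takes 7 N here with the foot off the board, and 1 N more for every 17 N of foot force (70 N: 11 N).
- pressure_foot: round rubber-faced foot under the clamp's arm, 30 mm in diameter, moving straight down on the clamp's axis, sprung (25 N per mm); origin at the centre of its underside. It starts 5 to 10 mm over the board; right clamping is 40 to 110 N on the board, over 140 N damages it. The lever's pull that tells this is the one felt while it turns; it eases by 2 to 3 N when the hand stops.
- chopping_board: wooden board 175 x 290 x 15 mm, loose, its far long edge under the foot; origin at the centre of its underside, x along the 175 mm side
- garlic: garlic bulb 60 x 57 x 58 mm on the left part of the board; origin at its underside
- match_box: small wrapped packet 36 x 60 x 17 mm lying on the right part of the board; origin at its underside
- jam_jar: closed jam jar, 63 mm across, 94 mm high, standing right of the clamp's column; origin at its underside
- stock_box: small dark blue carton 34 x 52 x 32 mm left of the clamp's column; origin at its underside

How it is judged:
On the way, in this order (a step that is already met when the one before it is completed fails the run):
1. the lever has been lifted clear of its teeth to swing it back (value of joint lever above 0.005 m), for 0.1 s.
2. the lever is down in its teeth and the foot presses on the board with more than 40 N (value of joint lever below 0.0015 m and contact force between pressure_foot and chopping_board above 40 N), for 0.2 s.
At the end, for the whole second after the job is handed in: the foot presses on the chopping board with 40 to 110 N, the lever is down in its teeth (lift under 1.5 mm), the board is within 15 mm of where it was, nothing is held (all of step 2 and contact force between pressure_foot and chopping_board below 110 N and distance of chopping_board from where it was at the start of the episode below 0.015 m); the robot touches nothing.
It fails at once if the foot presses on the board with more than 140 N (contact force between pressure_foot and chopping_board above 140 N).
It fails at once if the board or something round it is shifted by more than 30 mm (distance of any of chopping_board, garlic, match_box, jam_jar, stock_box from where it was at the start of the episode above 0.03 m).
It also fails if it takes over 64 s, if anything falls off the work surface, if the arm or the gripper's body presses on something with over 40 N, if the wrist force passes 120 N, or if a joint passes its speed limit or range.

## Working session

There is one attempt and no reset: what is moved stays moved. The work goes in short steps, Python scripts to look and compute and a tool call to move; the robot and the scene stay as the last step left them, time stands still between calls to the robot, and variables do not carry over. Pictures are saved under pics/ and viewed, at most 10 in all, crops included, and the job is handed in when it is done.

Besides the shell and the picture viewer there is one more tool, called after ">>>" as name(argument=value, ...), one argument or row to a line, values as JSON. carry_out: Moves the arm, as the interface text tells. Its arguments: {"type":"object","properties":{"deltas":{"type":"array","items":{"type":"array","items":{"type":"number"}}},"grip_force":{"type":"number"}},"required":["deltas"]}

```bash
mkdir -p pics; cat > h.py <<'E'
import numpy as np,cv2
from workcell import monitor,viewer,sign_off
def cap(n,f=None):
    c=viewer.capture(n)
    if f: cv2.imwrite('pics/'+f,c['image'])
    return c
def foc(c): return 240/np.tan(np.radians(c['vfov'])/2)
def ray(c,u,v):
    E=np.array(c['extrinsics']);R=E[:3,:3];t=E[:3,3]
    d=R.T@np.array([(u-c['cx'])/foc(c),(v-c['cy'])/foc(c),1]);return -R.T@t,d
def onz(c,u,v,z):
    o,d=ray(c,u,v);return o+d*(z-o[2])/d[2]
def proj(c,p):
    E=np.array(c['extrinsics']);q=E[:3,:3]@np.array(p)+E[:3,3];return q[:2]/q[2]*foc(c)+[c['cx'],c['cy']]
E
python3 - <<'E'
from h import *
import pickle
for n in ['scene','top']:
    c=cap(n,n+'0.png');pickle.dump(c,open(n+'0.pkl','wb'));print(n,c['vfov'],c['cx'],c['cy'],np.round(c['extrinsics'],3).tolist())
print(monitor.get_obs())
E
```

```text
scene 52.76261356706555 317.16185511759994 235.9549740743777 [[-0.34, -0.94, -0.015, 0.058], [-0.694, 0.261, -0.671, 0.522], [0.635, -0.217, -0.741, 0.493], [0.0, 0.0, 0.0, 1.0]]
top 56.22942116863439 321.0042791317052 241.43794230459076 [[-0.029, -0.999, -0.017, -0.123], [-0.997, 0.03, -0.077, 0.625], [0.078, 0.014, -0.997, 0.925], [0.0, 0.0, 0.0, 1.0]]
{'time_s': 0.1, 'q': array([-1.16896706,  0.46828887, -0.01156634,  1.60352127,  0.00597512,
        1.07139303, -0.05631192]), 'qvel': array([-0.00176676, -0.00168428, -0.00175886, -0.00239048, -0.00070472,
        0.00081654, -0.00024116]), 'joint_torque': array([ 6.51574501e-04, -5.33522236e+01,  2.14434823e-02, -2.51969200e+01,
        1.15049654e-02,  4.26610713e-03,  2.05993643e-05]), 'tool_pos': array([0.27955846, 0.58626498, 0.23043796]), 'tool_rot': array([-6.93121513e-01, -3.06393035e+00,  2.44674382e-03]), 'wrist_force': array([ 0.48424981, -0.38639388, -0.22561597]), 'torque': array([ 0.00281832, -0.03199773, -0.03805481]), 'grip_force': 0.0, 'grip_width': 1.0042501686780374}
```

View pics/scene0.png

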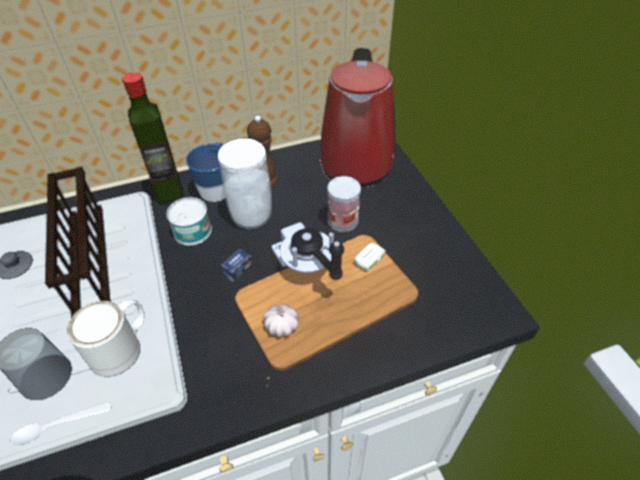

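View pics/top0.png

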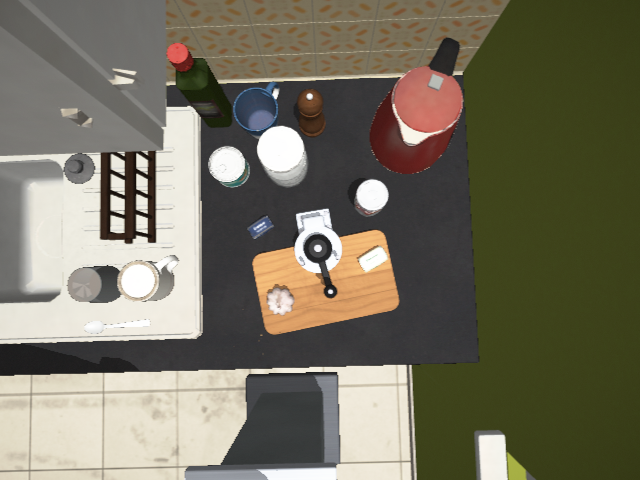

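The scene view shows the lever's hub near (307,241) and its ball near (336,245). The top view shows the hub at (318,248) and the ball at (330,291), with the jar at (371,197), the carton at (260,227) and the tall jar at (283,157). I'll enlarge both.

```bash
python3 - <<'E'
import cv2,numpy as np
a=cv2.imread('pics/scene0.png')[205:305,260:360];b=cv2.imread('pics/top0.png')[205:305,270:370]
f=lambda i:cv2.resize(i,(400,400),interpolation=cv2.INTER_CUBIC)
cv2.imwrite('pics/crop.png',np.hstack([f(a),f(b)]))
E
```

```text
(no output)
```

View pics/crop.png

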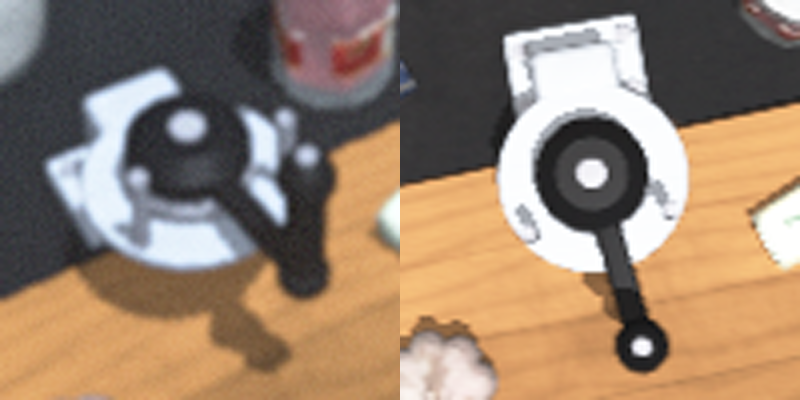

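The crop shows the white dot on the ball at scene px (337,244.5) and top px (330.3,291.5). The hub cap dot is at scene (306.8,236.5) and top (317.8,248.3). The stop pins stand either side of the arm.

```bash
python3 - <<'E'
from h import *
import pickle
s,t=[pickle.load(open(n+'0.pkl','rb')) for n in('scene','top')]
def tri(a,b):
    A=[];r=[]
    for c,p in((s,a),(t,b)):
        o,d=ray(c,*p);d/=np.linalg.norm(d);M=np.eye(3)-np.outer(d,d);A.append(M);r.append(M@o)
    x=np.linalg.lstsq(np.vstack(A),np.hstack(r),rcond=None)[0]
    return x.round(4),[ (proj(c,x)-p).round(1) for c,p in((s,a),(t,b))]
print('ball',tri((337,244.5),(330.2,291.5)));print('hub',tri((306.7,236.5),(317.7,248.2)))
for z in(.16,.17,.175):print(z,onz(t,330.2,291.5,z),onz(s,337,244.5,z))
for z in(.1,.11,.12):print('hub',z,onz(t,317.7,248.2,z),onz(s,306.7,236.5,z))
# column corners, z=.066: top crop (503,35),(633,15)
for u,v in((503,35),(633,15)):print('col',onz(t,270+(u-400)/4,205+v/4,.066))
for n,(u,v),z in(('garlic',(280,300),.05),('box',(373,259),.032),('jar',(371,190),.094)):print(n,onz(t,u,v,z))
# board edges: long far edge corners
for u,v in((253,262),(386,231),(399,302),(270,334)):print('b',onz(t,u,v,.015))
from scipy.spatial.transform import Rotation as R
print(R.from_rotvec(monitor.get_obs()['tool_rot']).as_matrix().round(3))
E
```

```text
ball (array([ 0.5192, -0.1586,  0.1601]), [array([-1., -0.]), array([0.8, 0.3])])
hub (array([ 0.6014, -0.1367,  0.1017]), [array([-0.6, -0. ]), array([0.5, 0.2])])
0.16 [ 0.51974626 -0.15722837  0.16      ] [ 0.51875246 -0.16005189  0.16      ]
0.17 [ 0.52008204 -0.15720203  0.17      ] [ 0.5106796  -0.15671669  0.17      ]
0.175 [ 0.52024993 -0.15718885  0.175     ] [ 0.50664318 -0.15504909  0.175     ]
hub 0.1 [ 0.60180132 -0.13574102  0.1       ] [ 0.60248151 -0.13802639  0.1       ]
hub 0.11 [ 0.60116905 -0.13596392  0.11      ] [ 0.59383648 -0.13537272  0.11      ]
hub 0.12 [ 0.60053678 -0.13618682  0.12      ] [ 0.58519144 -0.13271905  0.12      ]
col [ 0.67521931 -0.09249399  0.066     ]
col [ 0.68335618 -0.15863796  0.066     ]
garlic [ 0.50178162 -0.05496757  0.05      ]
box [ 0.58012869 -0.24863475  0.032     ]
jar [ 0.71364365 -0.24367522  0.094     ]
b [0.58192561 0.00458635 0.015     ]
b [ 0.6394498  -0.28019804  0.015     ]
b [ 0.48882968 -0.30140485  0.015     ]
b [ 0.42978708 -0.02857028  0.015     ]
[[-0.903  0.43  -0.001]
 [ 0.43   0.903 -0.001]
 [-0.    -0.002 -1.   ]]
```

>>> carry_out(
  deltas=[
    [-0.9, -0.95, 0, -0.53, 1],
    [-1.8, -1.9, 0, -1.06, 1],
    [-2.7, -2.85, 0, -1.59, 1],
    [-3.6, -3.8, 0, -2.12, 1],
    [-4.5, -4.75, 0, -2.65, 1],
    [-5.4, -5.7, 0, -3.18, 1],
    [-6.3, -6.65, 0, -3.71, 1],
    [-7.2, -7.6, 0, -4.24, 1],
  ],
  grip_force=60,
)

```text
time_s: 0.77
tool_pos: [0.3766, 0.2859, 0.2311]
tool_rot: [0.003, -3.141, 0.0]
wrist_force: [0.2, -0.0, -0.0]
grip_width: 0.996
grip_force: 0.0
```

>>> carry_out(
  deltas=[
    [-0.3, -0.95, 0, 0, 1],
    [-0.6, -1.9, 0, 0, 1],
    [-0.9, -2.85, 0, 0, 1],
    [-1.2, -3.8, 0, 0, 1],
    [-1.5, -4.75, 0, 0, 1],
    [-1.8, -5.7, 0, 0, 1],
    [-2.1, -6.65, 0, 0, 1],
    [-2.4, -7.6, 0, 0, 1],
  ],
)

```text
time_s: 1.43
tool_pos: [0.4483, 0.0584, 0.2312]
tool_rot: [-0.001, -3.141, -0.0]
wrist_force: [0.6, 1.1, 0.5]
grip_width: 0.999
grip_force: 0.0
```

>>> carry_out(
  deltas=[
    [-0.3, -0.95, 0, 0, 1],
    [-0.6, -1.9, 0, 0, 1],
    [-0.9, -2.85, 0, 0, 1],
    [-1.2, -3.8, 0, 0, 1],
    [-1.5, -4.75, 0, 0, 1],
    [-1.8, -5.7, 0, 0, 1],
    [-2.1, -6.65, 0, 0, 1],
    [-2.1, -6.65, 0, 0, 1],
  ],
)

```text
time_s: 2.1
tool_pos: [0.5117, -0.146, 0.2313]
tool_rot: [0.013, 3.141, -0.006]
wrist_force: [0.5, -0.2, -0.4]
grip_width: 1.0
grip_force: 0.0
```

```bash
python3 - <<'E'
from h import *
import pickle
c=cap('wrist','w1.png');pickle.dump(c,open('w1.pkl','wb'))
for z in(.148,.16,.172):print(proj(c,(.5195,-.1585,z)))
print(proj(c,(.6015,-.1367,.10)),monitor.get_obs()['tool_pos'])
E
```

```text
[303.83110377 255.99177581]
[302.86972385 262.70925163]
[301.80837274 270.12525889]
[334.40148787 325.71664935] [ 0.51109774 -0.14297492  0.23098571]
```

View pics/w1.png

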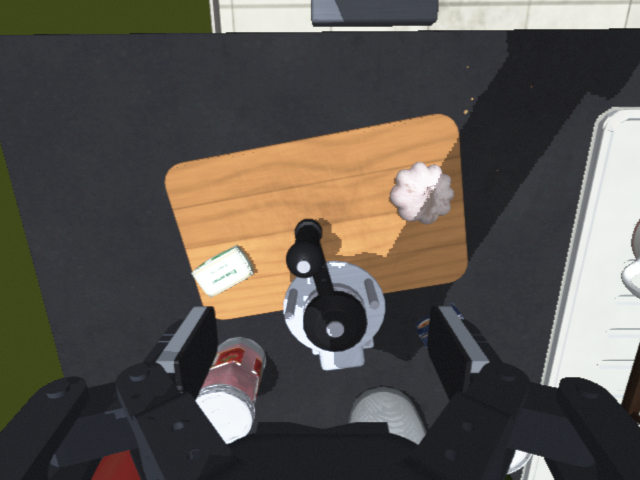

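The wrist view shows the ball's dot at (303,266) and the hub dot at (334,329). Both agree with the projections to a few pixels. Next I'll descend around the grip.

>>> carry_out(
  deltas=[
    [-0.28, -0.52, 0, 0, 1],
    [-0.28, -0.52, 0.8, 0, 1],
    [-0.28, -0.52, 1.6, 0, 1],
    [-0.28, -0.52, 2.4, 0, 1],
    [-0.28, -0.52, 3.2, 0, 1],
    [-0.28, -0.52, 4.13, 0, 1],
    [-0.28, -0.52, 4.13, 0, 1],
  ],
)

```text
time_s: 2.73
tool_pos: [0.5158, -0.1527, 0.1027]
tool_rot: [0.001, -3.132, -0.004]
wrist_force: [-1.8, 0.8, -0.3]
grip_width: 1.001
grip_force: 0.0
```

```bash
python3 - <<'E'
from h import *
c=cap('wrist');o=monitor.get_obs();cv2.imwrite('pics/w2.png',c['image'][120:420,120:520]);print(o['tool_pos'],o['wrist_force'])
E
```

```text
[ 0.51729368 -0.1534824   0.1050875 ] [ 0.09379738 -0.48718772 -0.11180528]
```

View pics/w2.png

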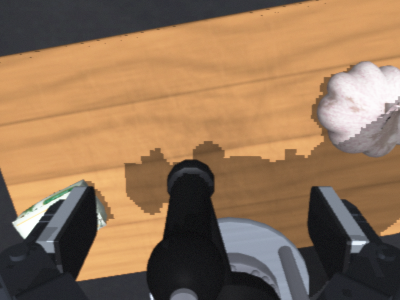

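The open pads straddle the grip at crop x=95 and 310, with the grip near x=190, about 5 mm right of centre. I'll correct that and close.

>>> carry_out(
  deltas=[
    [-0.07, -0.17, -0.05, 0, 1],
    [-0.07, -0.17, -0.05, 0, 0.6],
    [-0.07, -0.17, -0.05, 0, 0],
    [-0.07, -0.17, -0.05, 0, 0],
    [-0.07, -0.17, -0.05, 0, 0],
    [-0.07, -0.17, -0.05, 0, 0],
    [-0.07, -0.17, -0.05, 0, 0],
    [-0.07, -0.17, -0.05, 0, 0],
  ],
  grip_force=60,
)

```text
time_s: 3.45
tool_pos: [0.5217, -0.1604, 0.1092]
tool_rot: [0.001, 3.141, 0.0]
wrist_force: [-1.4, -0.6, 2.8]
grip_width: 0.24
grip_force: 57.3
```

```bash
cat >> h.py <<'E'
A=np.array([.6015,-.1367])
def st():
    o=monitor.get_obs();p=o['tool_pos'];d=p[:2]-A;r=np.hypot(*d);phi=np.arctan2(-d[1],-d[0])-.13
    tcw=np.array([d[1],-d[0]])/r   # clockwise tangent
    F=o['wrist_force'];print('t',round(o['time_s'],2),p.round(4),'r',round(r,4),'phi',round(phi,3),'Ftan',round(-F[:2]@tcw,2),'Frad',round(F[:2]@d/r,2),'Fz',round(F[2],2),'gw',round(o['grip_width'],3),round(o['grip_force'],1))
    return o
E
python3 -c "
from h import *
st()"
```

```text
t 3.45 [ 0.5217 -0.1604  0.1092] r 0.0832 phi 0.158 Ftan 0.2 Frad 1.54 Fz 2.76 gw 0.24 57.3
```

```bash
cat > arc.py <<'E'
import sys,numpy as np
b0,b1=map(float,sys.argv[1:3]);n=int(sys.argv[3]) if len(sys.argv)>3 else 8
b=b0+(b1-b0)*np.arange(1,n+1)/n;k=.085/.03
print([[round(k*(np.cos(x)-np.cos(b0)),2),round(k*(np.sin(b0)-np.sin(x)),2)] for x in b])
E
python3 arc.py .278 -.12;python3 arc.py -.12 -.5
```

```text
[[np.float64(0.04), np.float64(0.14)], [np.float64(0.06), np.float64(0.27)], [np.float64(0.09), np.float64(0.41)], [np.float64(0.1), np.float64(0.55)], [np.float64(0.11), np.float64(0.69)], [np.float64(0.11), np.float64(0.84)], [np.float64(0.1), np.float64(0.98)], [np.float64(0.09), np.float64(1.12)]]
[[np.float64(-0.02), np.float64(0.13)], [np.float64(-0.04), np.float64(0.27)], [np.float64(-0.08), np.float64(0.4)], [np.float64(-0.11), np.float64(0.53)], [np.float64(-0.16), np.float64(0.65)], [np.float64(-0.21), np.float64(0.78)], [np.float64(-0.26), np.float64(0.9)], [np.float64(-0.33), np.float64(1.02)]]
```

>>> carry_out(
  deltas=[
    [0.04, 0.14, 0, 0, 0],
    [0.06, 0.27, 0, 0, 0],
    [0.09, 0.41, 0, 0, 0],
    [0.1, 0.55, 0, 0, 0],
    [0.11, 0.69, 0, 0, 0],
    [0.11, 0.84, 0, 0, 0],
    [0.1, 0.98, 0, 0, 0],
    [0.09, 1.12, 0, 0, 0],
  ],
)

```text
time_s: 4.12
tool_pos: [0.5187, -0.129, 0.1092]
tool_rot: [0.004, 3.141, -0.005]
wrist_force: [-1.9, -6.8, 3.5]
grip_width: 0.237
grip_force: 57.4
```

```bash
python3 -c "
from h import *
st()"
```

```text
t 4.12 [ 0.5187 -0.129   0.1092] r 0.0832 phi -0.223 Ftan 6.97 Frad 1.21 Fz 3.52 gw 0.237 57.4
```

>>> carry_out(
  deltas=[
    [-0.02, 0.13, 0, 0, 0],
    [-0.04, 0.27, 0, 0, 0],
    [-0.08, 0.4, 0, 0, 0],
    [-0.11, 0.53, 0, 0, 0],
    [-0.16, 0.65, 0, 0, 0],
    [-0.21, 0.78, 0, 0, 0],
    [-0.26, 0.9, 0, 0, 0],
    [-0.33, 1.02, 0, 0, 0],
  ],
)

```text
time_s: 4.78
tool_pos: [0.5275, -0.0978, 0.1089]
tool_rot: [-0.003, -3.139, 0.003]
wrist_force: [-5.9, -5.7, 6.3]
grip_width: 0.246
grip_force: 57.1
```

```bash
python3 -c "
from h import *
st()";python3 arc.py -.46 .02; python3 arc.py .02 .587;python3 arc.py .58 .08;python3 arc.py .08 -.46
```

```text
t 4.78 [ 0.5275 -0.0978  0.1089] r 0.0836 phi -0.614 Ftan 7.73 Frad 2.56 Fz 6.27 gw 0.246 57.1
[[np.float64(0.07), np.float64(-0.15)], [np.float64(0.13), np.float64(-0.31)], [np.float64(0.18), np.float64(-0.47)], [np.float64(0.23), np.float64(-0.64)], [np.float64(0.26), np.float64(-0.81)], [np.float64(0.28), np.float64(-0.97)], [np.float64(0.29), np.float64(-1.14)], [np.float64(0.29), np.float64(-1.31)]]
[[np.float64(-0.01), np.float64(-0.2)], [np.float64(-0.04), np.float64(-0.4)], [np.float64(-0.08), np.float64(-0.6)], [np.float64(-0.13), np.float64(-0.79)], [np.float64(-0.2), np.float64(-0.98)], [np.float64(-0.28), np.float64(-1.16)], [np.float64(-0.37), np.float64(-1.34)], [np.float64(-0.47), np.float64(-1.51)]]
[[np.float64(0.09), np.float64(0.15)], [np.float64(0.18), np.float64(0.31)], [np.float64(0.25), np.float64(0.47)], [np.float64(0.31), np.float64(0.63)], [np.float64(0.36), np.float64(0.8)], [np.float64(0.4), np.float64(0.98)], [np.float64(0.43), np.float64(1.15)], [np.float64(0.45), np.float64(1.33)]]
[[np.float64(0.01), np.float64(0.19)], [np.float64(0.0), np.float64(0.38)], [np.float64(-0.01), np.float64(0.57)], [np.float64(-0.04), np.float64(0.76)], [np.float64(-0.08), np.float64(0.95)], [np.float64(-0.14), np.float64(1.13)], [np.float64(-0.21), np.float64(1.31)], [np.float64(-0.29), np.float64(1.48)]]
```

>>> carry_out(
  deltas=[
    [0.03, -0.05, 0, 0, 0],
    [0.03, -0.05, -0.17, 0, 0],
    [0.03, -0.05, -0.34, 0, 0],
    [0.03, -0.05, -0.34, 0, 0],
    [0.03, -0.05, -0.34, 0, 0],
  ],
)

```text
time_s: 5.2
tool_pos: [0.5285, -0.0973, 0.1191]
tool_rot: [0.001, 3.141, -0.0]
wrist_force: [4.2, -2.1, -6.1]
grip_width: 0.243
grip_force: 58.7
```

```bash
python3 -c "
from h import *
st();c=cap('scene');cv2.imwrite('pics/s3.png',cv2.resize(c['image'][190:290,250:383],(800,600),interpolation=cv2.INTER_CUBIC))"; python3 arc.py -.48 .02; python3 arc.py .02 .56
```

```text
t 5.2 [ 0.5285 -0.0973  0.1191] r 0.083 phi -0.625 Ftan -0.17 Frad -4.64 Fz -6.11 gw 0.243 58.7
[[np.float64(0.08), np.float64(-0.16)], [np.float64(0.14), np.float64(-0.32)], [np.float64(0.2), np.float64(-0.49)], [np.float64(0.25), np.float64(-0.66)], [np.float64(0.28), np.float64(-0.84)], [np.float64(0.3), np.float64(-1.01)], [np.float64(0.32), np.float64(-1.19)], [np.float64(0.32), np.float64(-1.37)]]
[[np.float64(-0.01), np.float64(-0.19)], [np.float64(-0.03), np.float64(-0.38)], [np.float64(-0.07), np.float64(-0.57)], [np.float64(-0.12), np.float64(-0.75)], [np.float64(-0.18), np.float64(-0.93)], [np.float64(-0.25), np.float64(-1.11)], [np.float64(-0.34), np.float64(-1.28)], [np.float64(-0.43), np.float64(-1.45)]]
```

View pics/s3.png

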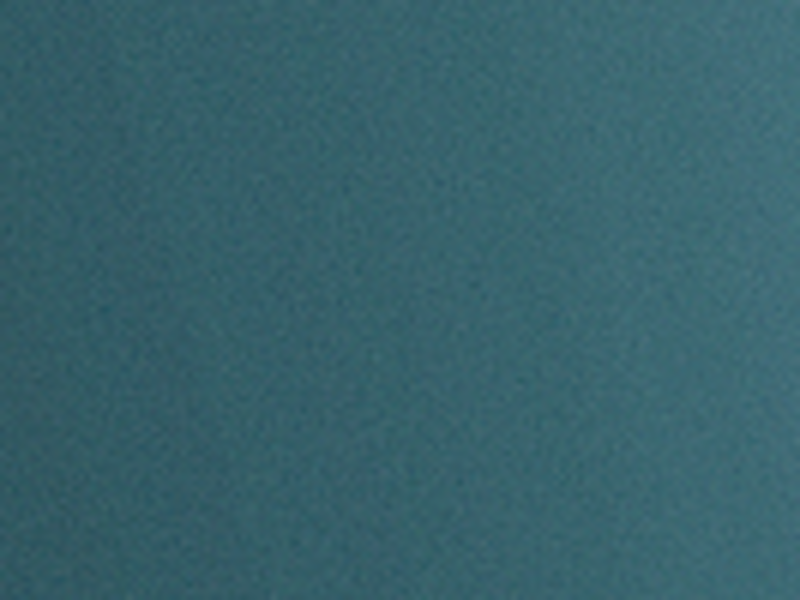

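The arm itself hides the clamp in the scene view (only blurred teal). The force tells me what I need: −6 N at 10 mm lift means the lever is up. Next I'll swing back.

>>> carry_out(
  deltas=[
    [0.08, -0.16, 0, 0, 0],
    [0.14, -0.32, 0, 0, 0],
    [0.2, -0.49, 0, 0, 0],
    [0.25, -0.66, 0, 0, 0],
    [0.28, -0.84, 0, 0, 0],
    [0.3, -1.01, 0, 0, 0],
    [0.32, -1.19, 0, 0, 0],
    [0.32, -1.37, 0, 0, 0],
  ],
)

```text
time_s: 5.92
tool_pos: [0.5186, -0.139, 0.1192]
tool_rot: [0.001, 3.141, 0.001]
wrist_force: [4.3, 0.5, -5.3]
grip_width: 0.243
grip_force: 58.8
```

>>> carry_out(
  deltas=[
    [-0.01, -0.19, 0, 0, 0],
    [-0.03, -0.38, 0, 0, 0],
    [-0.07, -0.57, 0, 0, 0],
    [-0.12, -0.75, 0, 0, 0],
    [-0.18, -0.93, 0, 0, 0],
    [-0.25, -1.11, 0, 0, 0],
    [-0.34, -1.28, 0, 0, 0],
    [-0.43, -1.45, 0, 0, 0],
  ],
)

```text
time_s: 6.58
tool_pos: [0.5313, -0.1817, 0.1188]
tool_rot: [-0.0, -3.141, -0.002]
wrist_force: [3.8, 3.3, -6.1]
grip_width: 0.243
grip_force: 58.8
```

>>> carry_out(
  deltas=[
    [0, 0, 0, 0, 0],
    [0, 0, 0.12, 0, 0],
    [0, 0, 0.24, 0, 0],
    [0, 0, 0.36, 0, 0],
    [0, 0, 0.36, 0, 0],
    [0, 0, 0.36, 0, 0],
  ],
)

```text
time_s: 7.08
tool_pos: [0.532, -0.1839, 0.1091]
tool_rot: [0.003, 3.139, -0.003]
wrist_force: [2.9, -2.7, 1.4]
grip_width: 0.241
grip_force: 58.2
```

```bash
python3 -c "
from h import *
st()"; python3 arc.py .56 .08; python3 arc.py .08 -.46
```

```text
t 7.08 [ 0.532  -0.1839  0.1091] r 0.084 phi 0.467 Ftan 3.85 Frad -0.86 Fz 1.43 gw 0.241 58.2
[[np.float64(0.09), np.float64(0.15)], [np.float64(0.16), np.float64(0.3)], [np.float64(0.23), np.float64(0.45)], [np.float64(0.29), np.float64(0.61)], [np.float64(0.34), np.float64(0.78)], [np.float64(0.38), np.float64(0.94)], [np.float64(0.41), np.float64(1.11)], [np.float64(0.42), np.float64(1.28)]]
[[np.float64(0.01), np.float64(0.19)], [np.float64(0.0), np.float64(0.38)], [np.float64(-0.01), np.float64(0.57)], [np.float64(-0.04), np.float64(0.76)], [np.float64(-0.08), np.float64(0.95)], [np.float64(-0.14), np.float64(1.13)], [np.float64(-0.21), np.float64(1.31)], [np.float64(-0.29), np.float64(1.48)]]
```

>>> carry_out(
  deltas=[
    [0.09, 0.15, 0, 0, 0],
    [0.16, 0.3, 0, 0, 0],
    [0.23, 0.45, 0, 0, 0],
    [0.29, 0.61, 0, 0, 0],
    [0.34, 0.78, 0, 0, 0],
    [0.38, 0.94, 0, 0, 0],
    [0.41, 1.11, 0, 0, 0],
    [0.42, 1.28, 0, 0, 0],
  ],
)

```text
time_s: 7.75
tool_pos: [0.5185, -0.147, 0.109]
tool_rot: [0.005, 3.14, -0.006]
wrist_force: [1.0, -7.7, 2.7]
grip_width: 0.241
grip_force: 58.1
```

```bash
python3 -c "
from h import *
st()"; python3 arc.py .08 -.16 4; python3 arc.py -.16 -.48 5
```

```text
t 7.75 [ 0.5185 -0.147   0.109 ] r 0.0836 phi -0.006 Ftan 7.79 Frad -0.06 Fz 2.66 gw 0.241 58.1
[[np.float64(0.01), np.float64(0.17)], [np.float64(0.01), np.float64(0.34)], [np.float64(-0.01), np.float64(0.51)], [np.float64(-0.03), np.float64(0.68)]]
[[np.float64(-0.03), np.float64(0.18)], [np.float64(-0.08), np.float64(0.35)], [np.float64(-0.14), np.float64(0.53)], [np.float64(-0.21), np.float64(0.69)], [np.float64(-0.28), np.float64(0.86)]]
```

>>> carry_out(
  deltas=[
    [0.01, 0.17, 0, 0, 0],
    [0.01, 0.34, 0, 0, 0],
    [-0.01, 0.51, 0, 0, 0],
    [-0.03, 0.68, 0, 0, 0],
  ],
)

```text
time_s: 8.08
tool_pos: [0.5184, -0.1267, 0.1088]
tool_rot: [-0.005, -3.14, 0.005]
wrist_force: [-2.4, -6.2, 4.1]
grip_width: 0.248
grip_force: 57.9
```

```bash
python3 -c "
from h import *
st()"
```

```text
t 8.08 [ 0.5184 -0.1267  0.1088] r 0.0837 phi -0.249 Ftan 6.44 Frad 1.65 Fz 4.06 gw 0.248 57.9
```

>>> carry_out(
  deltas=[
    [-0.03, 0.18, 0, 0, 0],
    [-0.08, 0.35, 0, 0, 0],
    [-0.14, 0.53, 0, 0, 0],
    [-0.21, 0.69, 0, 0, 0],
    [-0.28, 0.86, 0, 0, 0],
  ],
)

```text
time_s: 8.5
tool_pos: [0.5256, -0.1006, 0.1086]
tool_rot: [-0.005, -3.137, 0.004]
wrist_force: [-5.0, -5.4, 7.8]
grip_width: 0.243
grip_force: 57.7
```

```bash
python3 -c "
from h import *
st()"
```

```text
t 8.5 [ 0.5256 -0.1006  0.1086] r 0.084 phi -0.574 Ftan 7.05 Frad 2.22 Fz 7.83 gw 0.243 57.7
```

>>> carry_out(
  deltas=[
    [0, 0, 0, 0, 0],
    [0.03, -0.05, 0, 0, 0],
    [0.03, -0.05, -0.17, 0, 0],
    [0.03, -0.05, -0.34, 0, 0],
    [0.03, -0.05, -0.34, 0, 0],
    [0.03, -0.05, -0.34, 0, 0],
  ],
)

```text
time_s: 9.0
tool_pos: [0.5271, -0.0994, 0.1184]
tool_rot: [0.001, 3.141, -0.001]
wrist_force: [4.4, -2.2, -6.6]
grip_width: 0.24
grip_force: 58.9
```

```bash
python3 -c "
from h import *
st()";python3 arc.py -.46 .02; python3 arc.py .02 .57
```

```text
t 9.0 [ 0.5271 -0.0994  0.1184] r 0.0832 phi -0.595 Ftan 0.02 Frad -4.93 Fz -6.57 gw 0.24 58.9
[[np.float64(0.07), np.float64(-0.15)], [np.float64(0.13), np.float64(-0.31)], [np.float64(0.18), np.float64(-0.47)], [np.float64(0.23), np.float64(-0.64)], [np.float64(0.26), np.float64(-0.81)], [np.float64(0.28), np.float64(-0.97)], [np.float64(0.29), np.float64(-1.14)], [np.float64(0.29), np.float64(-1.31)]]
[[np.float64(-0.01), np.float64(-0.19)], [np.float64(-0.03), np.float64(-0.39)], [np.float64(-0.07), np.float64(-0.58)], [np.float64(-0.12), np.float64(-0.77)], [np.float64(-0.18), np.float64(-0.95)], [np.float64(-0.26), np.float64(-1.13)], [np.float64(-0.35), np.float64(-1.3)], [np.float64(-0.45), np.float64(-1.47)]]
```

>>> carry_out(
  deltas=[
    [0.07, -0.15, 0, 0, 0],
    [0.13, -0.31, 0, 0, 0],
    [0.18, -0.47, 0, 0, 0],
    [0.23, -0.64, 0, 0, 0],
    [0.26, -0.81, 0, 0, 0],
    [0.28, -0.97, 0, 0, 0],
    [0.29, -1.14, 0, 0, 0],
    [0.29, -1.31, 0, 0, 0],
  ],
)

```text
time_s: 9.67
tool_pos: [0.5185, -0.1381, 0.1183]
tool_rot: [0.001, 3.142, 0.001]
wrist_force: [4.4, 0.1, -5.7]
grip_width: 0.246
grip_force: 58.9
```

>>> carry_out(
  deltas=[
    [-0.01, -0.19, 0, 0, 0],
    [-0.03, -0.39, 0, 0, 0],
    [-0.07, -0.58, 0, 0, 0],
    [-0.12, -0.77, 0, 0, 0],
    [-0.18, -0.95, 0, 0, 0],
    [-0.26, -1.13, 0, 0, 0],
    [-0.35, -1.3, 0, 0, 0],
    [-0.45, -1.47, 0, 0, 0],
  ],
)

```text
time_s: 10.33
tool_pos: [0.5317, -0.1821, 0.1181]
tool_rot: [-0.001, -3.14, -0.002]
wrist_force: [4.5, 2.1, -5.3]
grip_width: 0.242
grip_force: 59.0
```

>>> carry_out(
  deltas=[
    [0, 0, 0, 0, 0],
    [0, 0, 0.12, 0, 0],
    [0, 0, 0.24, 0, 0],
    [0, 0, 0.36, 0, 0],
    [0, 0, 0.36, 0, 0],
    [0, 0, 0.36, 0, 0],
  ],
)

```text
time_s: 10.83
tool_pos: [0.5328, -0.1855, 0.1092]
tool_rot: [0.004, 3.138, -0.005]
wrist_force: [2.0, -3.2, 5.4]
grip_width: 0.244
grip_force: 58.0
```

```bash
python3 -c "
from h import *
st()"; python3 arc.py .57 .33 4;  python3 arc.py .33 .09 4;python3 arc.py .09 -.15 4; python3 arc.py -.15 -.27 2
```

```text
t 10.83 [ 0.5328 -0.1855  0.1092] r 0.0843 phi 0.487 Ftan 3.74 Frad 0.23 Fz 5.37 gw 0.244 58.0
[[np.float64(0.09), np.float64(0.15)], [np.float64(0.17), np.float64(0.3)], [np.float64(0.24), np.float64(0.45)], [np.float64(0.3), np.float64(0.61)]]
[[np.float64(0.05), np.float64(0.16)], [np.float64(0.09), np.float64(0.33)], [np.float64(0.12), np.float64(0.49)], [np.float64(0.14), np.float64(0.66)]]
[[np.float64(0.01), np.float64(0.17)], [np.float64(0.01), np.float64(0.34)], [np.float64(0.0), np.float64(0.51)], [np.float64(-0.02), np.float64(0.68)]]
[[np.float64(-0.03), np.float64(0.17)], [np.float64(-0.07), np.float64(0.33)]]
```

>>> carry_out(
  deltas=[
    [0.09, 0.15, 0, 0, 0],
    [0.17, 0.3, 0, 0, 0],
    [0.24, 0.45, 0, 0, 0],
    [0.3, 0.61, 0, 0, 0],
  ],
)

```text
time_s: 11.17
tool_pos: [0.5239, -0.1686, 0.1093]
tool_rot: [0.006, 3.137, -0.008]
wrist_force: [1.6, -6.8, 4.4]
grip_width: 0.244
grip_force: 58.1
```

```bash
python3 -c "
from h import *
st()"
```

```text
t 11.17 [ 0.5239 -0.1686  0.1093] r 0.0839 phi 0.259 Ftan 6.93 Frad 1.15 Fz 4.44 gw 0.244 58.1
```

>>> carry_out(
  deltas=[
    [0.05, 0.16, 0, 0, 0],
    [0.09, 0.33, 0, 0, 0],
    [0.12, 0.49, 0, 0, 0],
    [0.14, 0.66, 0, 0, 0],
  ],
)

```text
time_s: 11.5
tool_pos: [0.5187, -0.1496, 0.1092]
tool_rot: [0.007, 3.139, -0.009]
wrist_force: [-1.9, -8.3, 6.8]
grip_width: 0.245
grip_force: 58.0
```

```bash
python3 -c "
from h import *
st()"
```

```text
t 11.5 [ 0.5187 -0.1496  0.1092] r 0.0838 phi 0.025 Ftan 7.89 Frad 3.14 Fz 6.85 gw 0.245 58.0
```

>>> carry_out(
  deltas=[
    [0.01, 0.17, 0, 0, 0],
    [0.01, 0.34, 0, 0, 0],
    [0.0, 0.51, 0, 0, 0],
    [-0.02, 0.68, 0, 0, 0],
  ],
)

```text
time_s: 11.83
tool_pos: [0.5179, -0.1297, 0.1089]
tool_rot: [-0.008, -3.141, 0.009]
wrist_force: [-5.1, -9.1, 8.7]
grip_width: 0.246
grip_force: 57.8
```

```bash
python3 -c "
from h import *
st()"
```

```text
t 11.83 [ 0.5179 -0.1297  0.1089] r 0.0839 phi -0.214 Ftan 9.48 Frad 4.3 Fz 8.66 gw 0.246 57.8
```

>>> carry_out(
  deltas=[
    [-0.01, 0.08, 0, 0, 0],
    [-0.03, 0.17, 0, 0, 0],
    [-0.05, 0.25, 0, 0, 0],
    [-0.07, 0.33, 0, 0, 0],
  ],
)

```text
time_s: 12.17
tool_pos: [0.5192, -0.12, 0.1088]
tool_rot: [-0.008, -3.139, 0.008]
wrist_force: [-7.1, -9.8, 9.6]
grip_width: 0.244
grip_force: 57.6
```

```bash
python3 -c "
from h import *
st()"; python3 arc.py -.27 -.39 4
```

```text
t 12.17 [ 0.5192 -0.12    0.1088] r 0.084 phi -0.331 Ftan 10.99 Frad 4.99 Fz 9.6 gw 0.244 57.6
[[np.float64(-0.02), np.float64(0.08)], [np.float64(-0.05), np.float64(0.16)], [np.float64(-0.08), np.float64(0.24)], [np.float64(-0.11), np.float64(0.32)]]
```

>>> carry_out(
  deltas=[
    [0.01, -0.05, 0, 0, 0],
    [0.01, -0.05, 0, 0, 0.3],
    [0.01, -0.05, 0, 0, 0.6],
    [0.01, -0.05, 0, 0, 1],
    [0.01, -0.05, 0, 0, 1],
    [0.01, -0.05, 0, 0, 1],
    [0.01, -0.05, 0, 0, 1],
    [0.01, -0.05, 0, 0, 1],
  ],
)

```text
time_s: 12.83
tool_pos: [0.5212, -0.1153, 0.1076]
tool_rot: [-0.0, -3.141, -0.0]
wrist_force: [-0.3, 0.1, 0.0]
grip_width: 0.999
grip_force: 0.0
```

```bash
python3 -c "
from h import *
st();c=cap('wrist');cv2.imwrite('pics/w4.png',c['image'][120:480,100:540])"
```

```text
t 12.83 [ 0.5212 -0.1153  0.1076] r 0.0832 phi -0.391 Ftan 0.01 Frad 0.34 Fz 0.0 gw 0.999 0.0
```

View pics/w4.png

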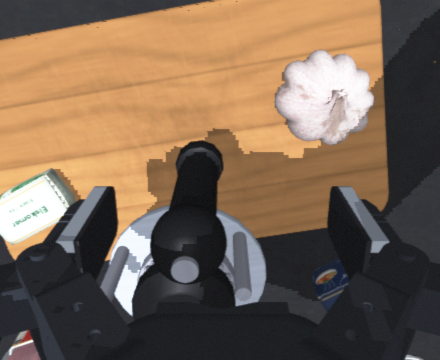

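The pads are open and clear of the grip (grip base at crop (198,160), pads at x=110 and 335). I'll go straight up, then back.

>>> carry_out(
  deltas=[
    [0, 0, -0.6, 0, 1],
    [0, 0, -1.4, 0, 1],
    [0, 0, -2.4, 0, 1],
    [0, 0, -3.4, 0, 1],
    [0, 0, -4.4, 0, 1],
    [0, 1, -5, 0, 1],
    [0, 2, -5, 0, 1],
    [0, 3, -5, 0, 1],
  ],
)

```text
time_s: 13.55
tool_pos: [0.5219, -0.0249, 0.2595]
tool_rot: [0.004, 3.138, 0.001]
wrist_force: [0.2, 0.8, -0.7]
grip_width: 1.002
grip_force: 0.0
```

>>> carry_out(
  deltas=[
    [0.2, 1.2, 0, 0, 1],
    [0.4, 2.4, 0, 0, 1],
    [0.6, 3.6, 0, 0, 1],
    [0.8, 4.8, 0, 0, 1],
    [1, 6, 0, 0, 1],
    [1, 7, 0, 0, 1],
    [1, 7, 0, 0, 1],
  ],
)

```text
time_s: 14.13
tool_pos: [0.4899, 0.1919, 0.2577]
tool_rot: [0.015, -3.141, -0.005]
wrist_force: [-0.2, 0.1, 0.0]
grip_width: 1.003
grip_force: 0.0
```

```bash
python3 - <<'E'
from h import *
a=cap('scene')['image'][190:310,240:400];b=cap('top')['image'][195:315,240:400]
f=lambda i:cv2.resize(i,(400,300),interpolation=cv2.INTER_CUBIC)
z=cv2.imread('pics/scene0.png')[190:310,240:400];y=cv2.imread('pics/top0.png')[195:315,240:400]
cv2.imwrite('pics/end.png',np.vstack([np.hstack([f(z),f(y)]),np.hstack([f(a),f(b)])]));st()
E
```

```text
t 14.23 [0.4909 0.1856 0.2575] r 0.3408 phi -1.37 Ftan 0.17 Frad -0.96 Fz 0.79 gw 1.0 0.0
```

View pics/end.png

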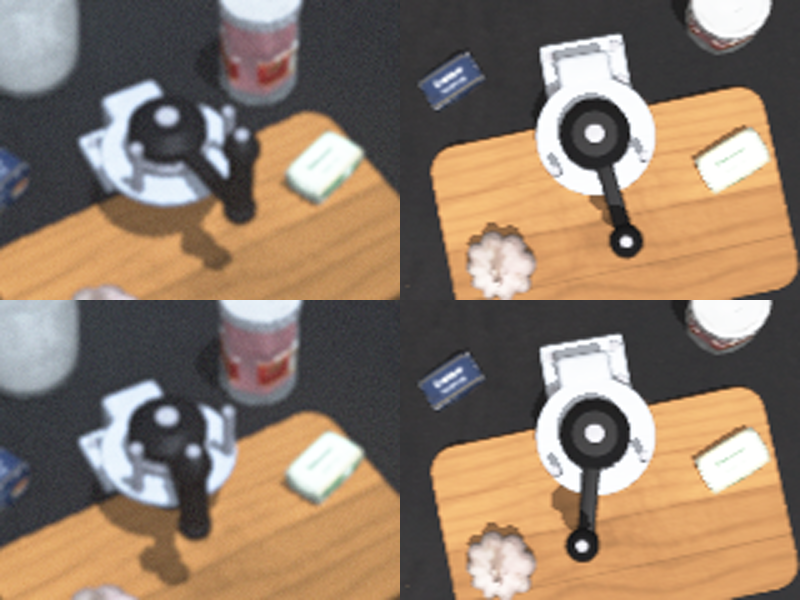

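The board and the things round it are unmoved in both views, and the lever sits at its original height with the hand well away. I'll hand it in.

```bash
python3 -c "
from h import *
print(sign_off())"
```

```text
the job is handed in; nothing more can be done
None
```

The job is handed in: the board is clamped with about 11 N felt at the grip while turning (roughly 65–70 N of foot force, estimated, not measured directly). The lever is down in its teeth and released, and nothing round it visibly moved.

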